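Fetch the footed tea tray from its cupboard

ROBOT

A 6-joint arm with a two-finger parallel gripper is mounted at the origin on the work surface. World frame = base frame: x ahead of the robot, y to its left, z up, the work surface at z = 0. Lengths are in m, angles in rad, forces in N, time in s.
With the tool pointing down it reaches from about 0.375 to 0.9 m from the base axis. Payload 3.1 kg.
Tool frame: the origin (TCP) lies between the finger pads, 19 mm behind the fingertips; this is the grasp point; z points along the fingers, y is the line along which they close (so a half turn about z gives the same grasp; the last joint's range is limited). The gripper opens to 87 mm and grips with 3 to 60 N. Pads are 19 mm wide; open, the fingers measure 117 mm over their backs; the gripper's body (75 mm by 190 mm) begins 51 mm behind the grasp point.
Start: joints at [-1.431, 0.527, 1.433, -0, 1.181, -0.178], TCP at [0.196, -0.593, 0.241] pointing down, gripper open.
Joint ranges: [-3.08, 3.08], [-0.75, 2.2], [0.22, 2.44], [-1.43, 4.57], [0, 2.65], [-2.85, 2.85]. Speed limits (rad/s): [2.79, 2.79, 3.14, 3.14, 3.14, 3.14].

INTERFACE

Orientations are given as a unit quaternion [x, y, z, w].
In Python, from rig import get_obs, camera, hand_in gives the robot as it stands.
- The arm moves only by the shell command python3 -m pendant 'ROWS' [FORCE]. ROWS is JSON, a list that holds one entry, the list of rows, each a list of 7 numbers: the shift along the tool's x, y, z in m, then the turn, a rotation vector about the tool's x, y, z in degrees, then the opening, from 0 (shut) to 1 (fully open). In form: [[[x, y, z, ax, ay, az, fingers], ...]]. A call has exactly 5 rows; each row shifts and turns the commanded pose from where the row before left it, along the tool's axes as they then stand; what a row does not reach is not made up. A row lasts 1/8 s, in which the tool goes at most 62.5 mm and 10.7 degrees, less where a joint would pass 70% of its speed; a pose out of reach is approached as far as the arm can. A call with a gripper value outside its range is refused whole. The fingers move at their own pace and stop on an object; FORCE is the grip in N (left out, the last holds). Time passes only in rows, so rows that do not move let the fingers close, or fill a call up. It gives the time, the measured TCP pose, the force, the opening and the grip force at its end, in the units of the state.
- get_obs(): the state, without advancing time (a new reading comes with each control period).
- camera(name): name is "scene" or "top" or "wrist"; returns a dict with "img" (400x640x3 uint8, red, green, blue), "intrinsics" (3x3 intrinsics, pixels), "R" (3x3) and "t" (3): a world point X has camera coordinates R X + t; the wrist camera has in their place "T_tool_cam" (4x4, takes a point from camera to tool coordinates, whose origin is the TCP and whose axes are the flange's). Camera axes: x right, y down, z forward; pixel columns grow to the right and rows downward; lengths in m; the calibration is good to about 2 mm. A picture is of the moment at which its call begins: read the wrist's pose just before it. There is no depth.
- hand_in(): hands the job in; it is judged then, once.
The state is a dict: "time": time; "q": joint angles; "joint_velocities": joint speeds; "joint_torque": joint torques, N m; "position": TCP position; "tool_rot": TCP orientation; "ft_force": force on the tool from outside, world axes, zero at the start; "moment": the same for the moment, N m; "grip_width": finger opening in m; "grip_force": force on a finger pad.
Only numpy, scipy, OpenCV 4.12 (cv2) and the standard library are available. Lean on these libraries where they do the work, as an engineer would, in place of code of your own. Each camera call takes 0.05 s, during which the arm holds its last target. There are 200 camera calls.

TASK

Swing the low tray cupboard's door wide open by its handle, slide the steel tray straight out by the upright tongue at its end until its carry bar is clear of the roof, and let go of it there. Then take the tray by the carry bar across its middle, carry it level to the lipped serving board and set it down gently, turned so that all four feet stand on the board inside the lip and it does not rock. Leave the door open, let go, and do not disturb the teapot, the cups or the sweet box.

Things in the scene. Friction and masses are not known exactly. Their poses are not given: they have to be found in the camera images.
- cupboard: Low grey cupboard fixed on the slab, 220 deep (x) x 180 wide (y) x 90 mm high, 6 mm walls and roof, no floor: the tray stands on the slab. Origin: centre of its underside, on the slab top (world z = 20 mm). Open front: the plane x = -110 mm of its frame, facing its -x; doorway 168 mm wide, 84 high.
- door (a joint): Cupboard door hinge, rad: 0 shut, grows as it opens, 1.57 square to the front, stop at 1.9. Upright axis at the front edge on the cupboard's -y side, turning positive about z. Friction about 0.1 N m: stays where left. The door is a hollow wooden shell, 52 mm deep, 180 wide, 90 high, like a fridge door; it may start a little ajar.
- door_handle (a point): Grip point on the door handle, an upright round steel bar 14 mm thick, 36 mm (axis) off the door's outer face, 150 mm from the hinge along the door. This point is 80 mm above the slab, 17 mm below the bar's free top end; stand-offs join bar to door 35 to 57 mm above the slab, above that it is free all round. Axes turn with the door (the cupboard's when shut).
- door_hinge (a point): Point on the door's hinge axis, 80 mm above the slab.
- tray: Steel tray on four feet, 150 long (x) x 100 wide (y) mm, about 0.45 kg. Origin: centre, level with the undersides of the feet. Feet 16 mm diameter, 14 high, at x +-55, y +-36 mm. Floor top 18 mm up, rims to 38 mm. Starts on the slab in the cupboard behind the door, its tongue end (-x) standing out of the doorway by about 35 mm.
- tray_tongue (a point): Grip point on the tray's upright tongue, a steel plate 26 long (tray x) x 12 thick (tray y) mm, rising from 18 to 76 mm above the feet, at tray x = -88 mm. This point is 64 mm above the feet. Pinch it across its thickness (along tray y).
- tray_carry (a point): Centre of the tray's carry bar, a square steel bar 14 x 14 mm, running across the tray (along tray y, 100 mm) over its middle, on an upright at each rim; this point is 68 mm above the feet, bar top 75 mm. Pinch it along tray x.
- board: Serving board fixed on the slab: cork floor 142 x 104 mm (x, y), 4 thick, in a dark wooden lip 8 mm wide, 12 high (8 above the cork). Origin: centre of its underside, on the slab top. The tray's feet stand on the cork inside the lip with 8 mm to spare each side when centred with long axes (x) parallel, either way round; the tray's floor overhangs the lip.
- teapot: Bystander: red ceramic teapot, 200 mm long (spout +x, handle -x), body 128 mm diameter, 122 mm high. Origin: centre of its underside.
- cup_a: Bystander: clear glass cup, 72 mm diameter, 85 mm high. Origin: centre of its underside.
- cup_b: Bystander: clear glass cup, 72 mm diameter, 85 mm high. Origin: centre of its underside.
- sweets: Bystander: plastic sweet box with flip lid shut, 85 x 50 x 29 mm. Origin: centre of its underside.

How it is judged:
By the outcome, as a careful person would: the job done as asked, in the order asked, and still so for the second after the job is handed in, with the robot touching nothing.
It also fails if it takes over 64 s, if anything falls off the work surface, if the arm or the gripper's body presses on something with over 40 N, if the wrist force passes 120 N, or if a joint passes its speed limit or range.

## Working session

There is one attempt and no reset: what is moved stays moved. The work goes in short steps, Python scripts to look and compute and a shell command to move; the robot and the scene stay as the last step left them, time stands still between calls to the robot, and variables do not carry over. Pictures are saved under pics/ and viewed, at most 10 in all, crops included, and the job is handed in when it is done.

```bash
mkdir -p pics; ls; python3 - <<'E'
from rig import get_obs,camera
import cv2,numpy as np
o=get_obs();print(o)
for n in("scene","top"):
    c=camera(n);cv2.imwrite(f"pics/{n}0.png",cv2.cvtColor(c["img"],cv2.COLOR_RGB2BGR))
    np.savez(f"{n}.npz",**{k:c[k] for k in("img","intrinsics","R","t")});print(n,c["intrinsics"],c["R"],c["t"])
E
```

```text
pics
{'time': 0.0, 'q': array([-1.43049161e+00,  5.28474149e-01,  1.43387578e+00,  6.76932535e-06,
        1.18137423e+00, -1.78506430e-01]), 'joint_velocities': array([-0.00112374, -0.00092807,  0.00069142,  0.00097081, -0.00060229,
       -0.00090311]), 'joint_torque': array([ 8.98497728e-04, -4.40037811e+01, -1.76589292e+01,  6.34015328e-02,
        5.84775140e-02, -1.65675478e-04]), 'position': array([ 0.19582885, -0.59281932,  0.24027511]), 'tool_rot': array([ 9.87321455e-01,  1.58729985e-01,  2.34848674e-05, -1.06549915e-03]), 'ft_force': array([ 0.54694264, -0.76579674,  0.05638083]), 'moment': array([-0.01611051, -0.01490051,  0.02632015]), 'grip_force': 0.0, 'grip_width': 0.08706700308586475}
scene [[388.97681487   0.         320.16787564]
 [  0.         388.97681487 197.13049692]
 [  0.           0.           1.        ]] [[-1.07017044e-01  9.94256953e-01 -6.80751727e-04]
 [ 6.92646525e-01  7.40619094e-02 -7.17464721e-01]
 [-7.13293869e-01 -7.72524740e-02 -6.96594510e-01]] [ 0.05879112 -0.31296126  1.77889654]
top [[464.38684679   0.         314.13640503]
 [  0.         464.38684679 201.65371213]
 [  0.           0.           1.        ]] [[ 0.00963632 -0.99982023 -0.01632962]
 [-0.99529648 -0.00801592 -0.09654355]
 [ 0.0963953   0.01718314 -0.9951948 ]] [-0.00492545  0.60492447  1.33294008]
```

View pics/scene0.png

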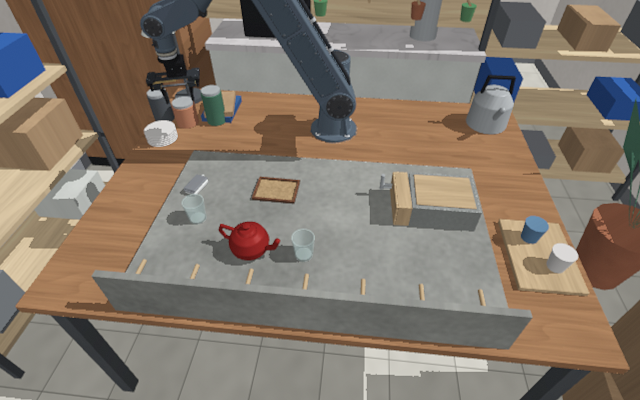

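View pics/top0.png

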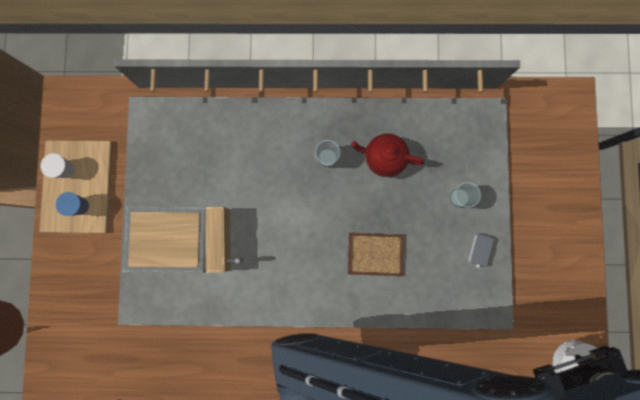

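Scene view: board around (276,190), cupboard with door at (400,200), handle at about (385,183). Top view: door strip at (205–225, 207–272), handle at about (238,261), board at (376,254). I'll enlarge both.

```bash
python3 - <<'E'
import cv2,numpy as np
t=np.load("top.npz")["img"][...,::-1];s=np.load("scene.npz")["img"][...,::-1]
r=lambda im,x,y,w,h,k:cv2.resize(im[y:y+h,x:x+w],None,fx=k,fy=k,interpolation=cv2.INTER_CUBIC)
# row1: top cupboard (115..275,195..285) x5 ; 
a=r(t,115,195,160,60*1+30,5); 
b=np.hstack([r(t,340,225,80,60,5)[:,:400],np.zeros((300,0,3),np.uint8)])
cv2.imwrite("pics/t1.png",a)
c=r(s,245,170,62,38,6)
d=r(s,370,165,120,70,5)[:, :600]
W=800
z=np.zeros((600,800,3),np.uint8); z[:300,:400]=b; z[:228,400:772]=c; z[250:600,200:800]=d[:350]
z[300:,0:200]=0
cv2.imwrite("pics/t2.png",z)
E
```

```text
(no output)
```

View pics/t1.png

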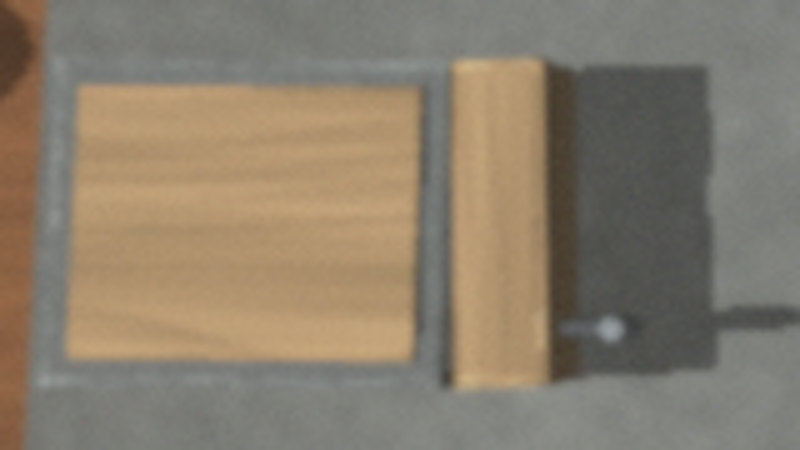

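View pics/t2.png

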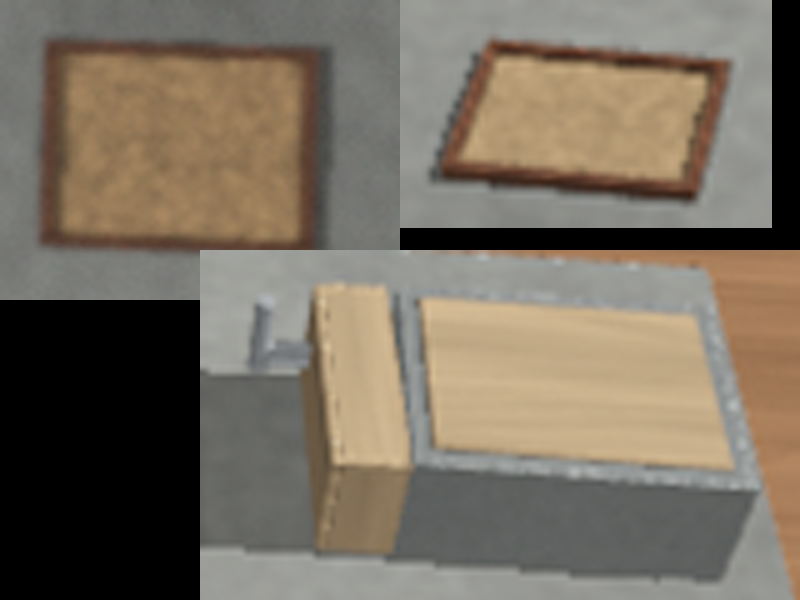

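Enlarged: the handle's top end is at crop (610,328) in top and (265,300) in the scene mosaic. The door's top face runs (452..550, 60..387). Outer lip corners of the board are (45,40), (320,45), (315,245), (42,243) in its crop.

```bash
cat > h.py <<'E'
import numpy as np
from scipy.spatial.transform import Rotation as Rn
C={n:np.load(f"{n}.npz") for n in("top","scene")}
def ray(n,u,v):
    c=C[n];R=c["R"];d=R.T@np.linalg.solve(c["intrinsics"],[u,v,1.]);return -R.T@c["t"],d
def pl(n,u,v,z):
    o,d=ray(n,u,v);return o+d*(z-o[2])/d[2]
E
python3 - <<'E'
from h import *
np.set_printoptions(precision=4,suppress=True)
f=lambda u,v,x,y,k=5:(x+(u+.5)/k-.5,y+(v+.5)/k-.5)
T=lambda u,v,z:pl("top",*f(u,v,115,195),z)[:2]
print("roof",[T(*p,.11) for p in((57,60),(447,68),(443,385),(40,385))])
print("door",[T(*p,.11) for p in((452,60),(545,60),(550,385),(452,387))])
print("handle",T(610,328,.117), pl("scene",*f(65,50,370,165),.117))
b=[pl("top",*f(u,v,340,225),.032)[:2] for u,v in((45,40),(320,45),(315,245),(42,243))]
print("board",b,np.mean(b,0))
g=[pl("scene",*f(u-400,v,245,170,6),.032)[:2] for u,v in((490,42),(730,62),(696,198),(443,172))]
print("boardS",g,np.mean(g,0))
s=[pl("scene",*f(u-200,v-250,370,165),.11)[:2] for u,v in((317,287),(385,287),(412,465),(332,465),(705,300),(758,488))]
print("sc door4, roof back2",s)
for n,p,z in(("pot",(387,155),.1),("cupa",(328,146),.105),("cupb",(463,188),.105),("sw",(482,249),.049)):print(n,pl("top",*p,z))
E
```

```text
roof [array([0.5791, 0.5209]), array([0.5765, 0.3035]), array([0.4029, 0.3   ]), array([0.4006, 0.5215])]
door [array([0.5809, 0.3008]), array([0.5814, 0.2492]), array([0.4035, 0.2414]), array([0.4019, 0.295 ])]
handle [0.4349 0.2081] [0.4361 0.2091 0.117 ]
board [array([ 0.5152, -0.1006]), array([ 0.5137, -0.2599]), array([ 0.3989, -0.256 ]), array([ 0.3984, -0.0992])] [ 0.4566 -0.1789]
boardS [array([ 0.3979, -0.25  ]), array([ 0.4007, -0.0947]), array([ 0.5235, -0.0972]), array([ 0.5178, -0.2522])] [ 0.46   -0.1735]
sc door4, roof back2 [array([0.4096, 0.247 ]), array([0.4045, 0.2953]), array([0.5824, 0.3036]), array([0.5879, 0.252 ]), array([0.3947, 0.5204]), array([0.5797, 0.5231])]
pot [ 0.731  -0.2036  0.1   ]
cupa [ 0.7545 -0.0382  0.105 ]
cupb [ 0.6388 -0.4118  0.105 ]
sw [ 0.4715 -0.4789  0.049 ]
```

```bash
cat >> h.py <<'E'
def d(x,y,z,yaw,n=5):
    """deltas from the measured pose to TCP x,y,z, pointing down, tool x at yaw deg: shift then turn, in n rows"""
    from rig import get_obs
    o=get_obs();A=Rn.from_quat(o["tool_rot"]);B=Rn.from_euler("z",yaw,degrees=True)*Rn.from_euler("x",180,degrees=True)
    s=A.inv().apply(np.array([x,y,z])-o["position"]);r=(A.inv()*B).as_rotvec(degrees=True)
    print("pos",o["position"].round(4),"q",o["q"].round(2),"F",o["ft_force"].round(1),"w",round(o["grip_width"],4),round(o["grip_force"],1),"t",o["time"])
    print("shift",s.round(4),"turn",r.round(2),"| per row",(s/n).round(4),(r/n).round(2))
E
A='[[[0.0333,-0.0199,-0.001,0,0,0,1],[0.0333,-0.0199,-0.001,0,0,0,1],[0.0333,-0.0199,-0.001,0,0,0,1],[0.0333,-0.0199,-0.001,0,0,0,1],[0.0333,-0.0199,-0.001,0,0,0,1]]]'
python3 -m pendant '[[[0.0333,-0.0199,-0.001,0,0,0,1],[0.0333,-0.0199,-0.001,0,0,0,1],[0.0333,-0.0199,-0.001,0,0,0,1],[0.0333,-0.0199,-0.001,0,0,0,1],[0.0333,-0.0199,-0.001,0,0,0,1]]]' 20
python3 -m pendant '[[[0.0333,-0.0199,-0.001,0,0,0,1],[0.0333,-0.0199,-0.001,0,0,0,1],[0.0333,-0.0199,-0.001,0,0,0,1],[0.0333,-0.0199,-0.001,0,0,0,1],[0.0333,-0.0199,-0.001,0,0,0,1]]]'
python3 -c "
from h import *
d(.445,-.155,.27,92)"
```

```text
time: 0.72
position: [0.3234, -0.4455, 0.2459]
tool_rot: [0.987, 0.159, -0.0, -0.0]
ft_force: [-0.4, -0.1, 0.5]
grip_width: 0.087
grip_force: 0.0
time: 1.35
position: [0.4503, -0.2989, 0.2509]
tool_rot: [0.987, 0.159, -0.0, -0.0]
ft_force: [0.2, -0.3, 0.4]
grip_width: 0.0872
grip_force: 0.0
pos [ 0.4503 -0.2989  0.2509] q [-0.79  0.4   1.63 -0.    1.11  0.46] F [ 0.2 -0.3  0.4] w 0.0872 0.0 t 1.35
shift [ 0.04   -0.1383 -0.019 ] turn [-5.000e-02 -1.000e-02 -7.374e+01] | per row [ 0.008  -0.0277 -0.0038] [-1.000e-02 -0.000e+00 -1.475e+01]
```

```bash
python3 -m pendant '[[[0.0155,-0.0475,-0.025,0,0,0,1],[0.0155,-0.0475,-0.025,0,0,0,1],[0,0,0,0,0,-9.2,1],[0,0,0,0,0,-9.2,1],[0,0,0,0,0,-9.2,1]]]'
python3 -m pendant '[[[0,0,0,0,0,-9.2,1],[0,0,0,0,0,-9.2,1],[0,0,0,0,0,-9.2,1],[0,0,0,0,0,-9.2,1],[0,0,0,0,0,-9.2,1]]]'
python3 - <<'E'
from h import *
from rig import get_obs,camera
import cv2
o=get_obs();c=camera("wrist");np.savez("w1.npz",pos=o["position"],rot=o["tool_rot"],**c)
cv2.imwrite("pics/w1.png",c["img"][...,::-1]);print(c["T_tool_cam"].round(3),c["intrinsics"].round(1))
d(.435,.209,.22,92.3)
E
```

```text
time: 1.98
position: [0.4492, -0.1997, 0.3011]
tool_rot: [0.92, 0.392, -0.0, -0.0]
ft_force: [-0.6, -0.1, -1.2]
grip_width: 0.0868
grip_force: 0.0
time: 2.6
position: [0.4491, -0.2, 0.3009]
tool_rot: [0.694, 0.72, -0.0, -0.0]
ft_force: [-0.7, 0.4, -0.2]
grip_width: 0.0871
grip_force: 0.0
[[ 0.001 -0.96  -0.282  0.076]
 [ 1.     0.001 -0.     0.   ]
 [ 0.    -0.282  0.96  -0.143]
 [ 0.     0.     0.     1.   ]] [[356.7   0.  318.7]
 [  0.  356.7 201.6]
 [  0.    0.    1. ]]
pos [ 0.4491 -0.2     0.3009] q [-0.65  0.27  1.68 -0.    1.19 -0.69] F [0.4 0.4 0.5] w 0.087 0.0 t 2.65
shift [0.4092 0.0029 0.0811] turn [-0.05 -0.03  0.07] | per row [0.0818 0.0006 0.0162] [-0.01 -0.01  0.01]
```

View pics/w1.png

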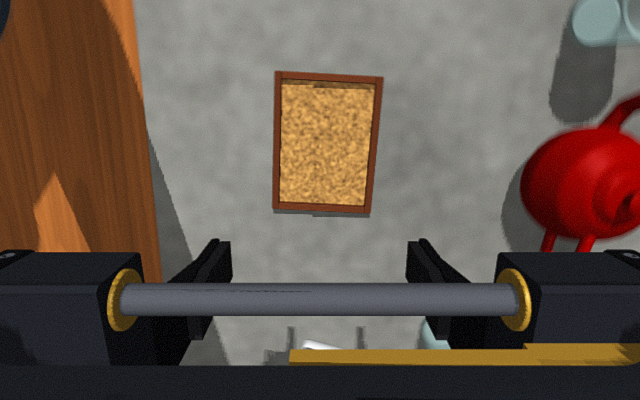

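The wrist view shows the board's lip with outer corners (276,71), (383,77), (370,213), (273,209). Next: measure it and fly to above the handle.

```bash
python3 -m pendant '[[[0.051,0,0,0,0,0,1],[0.051,0,0,0,0,0,1],[0.051,0,0,0,0,0,1],[0.051,0,0,0,0,0,1],[0.051,0,0,0,0,0,1]]]'
python3 -m pendant '[[[0.051,0,0.02,0,0,0,1],[0.051,0,0.02,0,0,0,1],[0.052,0.003,0.02,0,0,0,1],[0,0,0.02,0,0,0,1],[0,0,0,0,0,0,1]]]'
cat >> h.py <<'E'
def wpl(w,u,v,z):
    A=Rn.from_quat(w["rot"]).as_matrix();T=w["T_tool_cam"];M=A@T[:3,:3];o=A@T[:3,3]+w["pos"]
    r=M@np.linalg.solve(w["intrinsics"],[u,v,1.]);return o+r*(z-o[2])/r[2]
E
python3 - <<'E'
from h import *
from rig import get_obs,camera
import cv2
w=np.load("w1.npz")
b=np.array([wpl(w,u,v,.032)[:2] for u,v in((276,71),(383,77),(370,213),(273,209))]);print(b.round(4),b.mean(0))
print([np.degrees(np.arctan2(*(p-q)[::-1])) for p,q in((b[0],b[3]),(b[1],b[2]))],[np.linalg.norm(b[i]-b[i-1]) for i in range(4)])
o=get_obs();c=camera("wrist");np.savez("w2.npz",pos=o["position"],rot=o["tool_rot"],**c)
cv2.imwrite("pics/w2.png",c["img"][...,::-1])
d(.435,.209,.102,92.3)
E
```

```text
time: 3.28
position: [0.4408, 0.0562, 0.3012]
tool_rot: [0.696, 0.718, 0.0, -0.0]
ft_force: [0.2, 0.2, -0.5]
grip_width: 0.0868
grip_force: 0.0
time: 3.9
position: [0.4375, 0.209, 0.2197]
tool_rot: [0.696, 0.719, -0.002, -0.001]
ft_force: [-0.2, -0.2, 0.2]
grip_width: 0.0872
grip_force: 0.0
[[ 0.3985 -0.0982]
 [ 0.5152 -0.0998]
 [ 0.5134 -0.2562]
 [ 0.3956 -0.2557]] [ 0.45568061 -0.17747192]
[np.float64(88.95764583492968), np.float64(89.31825938751135)] [np.float64(0.15754218027578432), np.float64(0.11677932788062226), np.float64(0.15636272343970786), np.float64(0.11777382542284538)]
pos [0.4385 0.2087 0.2207] q [ 0.21  0.37  1.8  -0.    0.98  0.18] F [-0.3 -0.3  0. ] w 0.0869 0.0 t 3.95
shift [ 0.0005 -0.0032  0.1187] turn [-0.12  0.03 -0.48] | per row [ 0.0001 -0.0006  0.0237] [-0.02  0.01 -0.1 ]
```

View pics/w2.png

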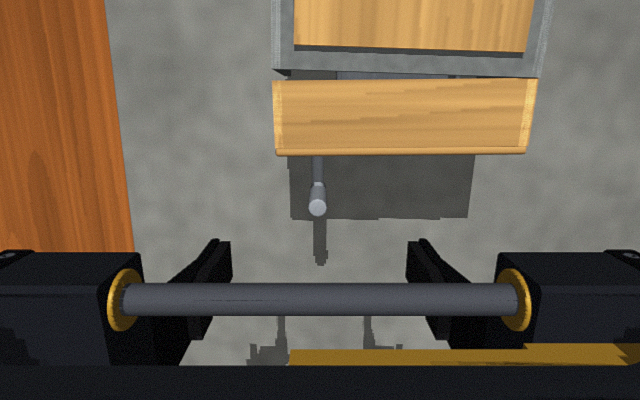

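The wrist view shows the handle's top end at (317,206). The door's top face is (273,80)–(537,80) at the back and (277,151)–(527,150) at the front.

```bash
python3 - <<'E'
from h import *
w=np.load("w2.npz");np.set_printoptions(precision=4,suppress=True)
h=wpl(w,317,206,.117);print("handle",h,[wpl(w,u,v,.11)[:2] for u,v in((273,80),(537,80),(277,151),(527,150),(275,70),(548,70))])
d(h[0],h[1],.102,92.3)
E
```

```text
handle [0.4358 0.2099 0.117 ] [array([0.4035, 0.2952]), array([0.5802, 0.301 ]), array([0.4062, 0.2476]), array([0.5828, 0.2543]), array([0.4048, 0.3016]), array([0.5862, 0.3075])]
pos [0.4385 0.2087 0.2207] q [ 0.21  0.37  1.8  -0.    0.98  0.18] F [-0.3 -0.3  0. ] w 0.0869 0.0 t 3.95
shift [ 0.0014 -0.0024  0.1187] turn [-0.12  0.03 -0.48] | per row [ 0.0003 -0.0005  0.0237] [-0.02  0.01 -0.1 ]
```

```bash
python3 -m pendant '[[[0.0014,-0.0024,0.024,0,0,0,1],[0,0,0.024,0,0,0,1],[0,0,0.024,0,0,0,1],[0,0,0.024,0,0,0,1],[0,0,0.022,0,0,0,1]]]'
python3 -m pendant '[[[0,0,0,0,0,0,0],[0,0,0,0,0,0,0],[0,0,0,0,0,0,0],[0,0,0,0,0,0,0],[0,0,0,0,0,0,0]]]' 12
python3 -c "
from h import *
d(.4358,.2095,.102,92.3)"
```

```text
time: 4.58
position: [0.438, 0.2093, 0.1036]
tool_rot: [0.697, 0.717, 0.001, 0.001]
ft_force: [-0.1, 0.7, 0.2]
grip_width: 0.0871
grip_force: 0.0
time: 5.2
position: [0.4368, 0.2101, 0.1037]
tool_rot: [0.695, 0.719, 0.0, 0.0]
ft_force: [-0.4, 0.5, 1.3]
grip_width: 0.0449
grip_force: 0.0
pos [0.4368 0.2101 0.1037] q [ 0.22  0.57  1.9  -0.    0.67  0.18] F [-0.4  0.5  1.3] w 0.0449 0.0 t 5.2
shift [-0.0006 -0.001   0.0017] turn [ 0.04 -0.01 -0.43] | per row [-0.0001 -0.0002  0.0003] [ 0.01 -0.   -0.09]
```

```bash
python3 -m pendant '[[[0,0,0,0,0,0,0],[0,0,0,0,0,0,0],[0,0,0,0,0,0,0],[0,0,0,0,0,0,0],[0,0,0,0,0,0,0]]]' 12
python3 -m pendant '[[[-0.0151,0.01,0,0,0,-6,0],[-0.0151,0.01,0,0,0,-6,0],[-0.0151,0.01,0,0,0,-6,0],[-0.0151,0.01,0,0,0,-6,0],[0,0,0,0,0,0,0]]]'
```

```text
time: 5.82
position: [0.4359, 0.2098, 0.1032]
tool_rot: [0.695, 0.719, -0.001, -0.0]
ft_force: [-1.9, -1.2, 1.5]
grip_width: 0.0138
grip_force: 12.0
time: 6.45
position: [0.4879, 0.1577, 0.1032]
tool_rot: [0.532, 0.847, 0.0, 0.0]
ft_force: [-0.7, -0.2, 0.3]
grip_width: 0.0133
grip_force: 12.0
```

Gripped at 14 mm and following the arc with little force; continuing.

```bash
python3 -m pendant '[[[-0.0151,0.01,0,0,0,-6,0],[-0.0151,0.01,0,0,0,-6,0],[-0.0151,0.01,0,0,0,-6,0],[-0.0151,0.01,0,0,0,-6,0],[-0.0151,0.01,0,0,0,-6,0]]]'
python3 -m pendant '[[[-0.0151,0.01,0,0,0,-6,0],[-0.0151,0.01,0,0,0,-6,0],[-0.0151,0.01,0,0,0,-6,0],[-0.0151,0.01,0,0,0,-6,0],[-0.0151,0.01,0,0,0,-6,0]]]'
python3 -m pendant '[[[-0.0151,0.01,0,0,0,-6,0],[-0.0151,0.01,0,0,0,-6,0],[-0.0151,0.01,0,0,0,-6,0],[0,0,0,0,0,0,0],[0,0,0,0,0,0,0]]]'
python3 -c "
from h import *
d(.50,.18,.102,92.3)"
```

```text
time: 7.08
position: [0.5716, 0.1304, 0.1032]
tool_rot: [0.293, 0.956, 0.0, -0.0]
ft_force: [-0.2, 1.7, 0.3]
grip_width: 0.0134
grip_force: 12.0
time: 7.7
position: [0.6597, 0.1485, 0.1032]
tool_rot: [0.035, 0.999, 0.0, -0.0]
ft_force: [-0.7, -0.3, 0.7]
grip_width: 0.0138
grip_force: 12.0
time: 8.32
position: [0.7031, 0.1794, 0.1032]
tool_rot: [-0.12, 0.993, 0.0, -0.0]
ft_force: [0.1, 0.4, 1.7]
grip_width: 0.0136
grip_force: 12.0
pos [0.7031 0.1794 0.1032] q [ 0.1   0.81  1.25  0.    1.07 -1.71] F [0.1 0.4 1.7] w 0.0136 12.0 t 8.325
shift [0.1971 0.0488 0.0013] turn [ 0.0000e+00 -3.0000e-02  1.0145e+02] | per row [0.0394 0.0098 0.0003] [ 0.000e+00 -1.000e-02  2.029e+01]
```

```bash
python3 -m pendant '[[[0,0,0,0,0,0,0.5],[0,0,0,0,0,0,0.5],[0,0,0,0,0,0,0.5],[0,0,0,0,0,0,0.5],[0,0,-0.01,0,0,0,0.5]]]'
python3 -m pendant '[[[0,0,-0.035,0,0,0,0.5],[0,0,-0.055,0,0,0,0.5],[0,0,-0.055,0,0,0,0.5],[0.055,0.001,0,0,0,0,0.5],[0.055,0.001,0,0,0,0,0.5]]]'
python3 -m pendant '[[[0.055,0.001,0,0,0,0,0.5],[0.055,0.001,0,0,0,0,0.5],[0,0,0,0,0,10.2,0.5],[0,0,0,0,0,10.2,0.5],[0,0,0,0,0,10.2,0.5]]]'
python3 -m pendant '[[[0,0,0,0,0,10.2,0.5],[0,0,0,0,0,10.2,0.5],[0,0,0,0,0,10.2,0.5],[0,0,0,0,0,10.2,0.5],[0,0,0,0,0,10.2,0.5]]]'
python3 -m pendant '[[[0,0,0,0,0,10.2,0.5],[0,0,0,0,0,10.2,0.5],[0,0,0,0,0,0,0.5],[0,0,0,0,0,0,0.5],[0,0,0,0,0,0,0.5]]]'
python3 - <<'E'
from h import *
from rig import get_obs,camera
import cv2
d(.49,.279,.084,90)
o=get_obs();c=camera("wrist");np.savez("w3.npz",pos=o["position"],rot=o["tool_rot"],**c)
cv2.imwrite("pics/w3.png",c["img"][...,::-1])
E
```

```text
time: 8.95
position: [0.703, 0.1788, 0.1126]
tool_rot: [-0.121, 0.993, 0.0, -0.001]
ft_force: [0.3, -0.0, -0.0]
grip_width: 0.0426
grip_force: 0.0
time: 9.57
position: [0.5962, 0.1544, 0.2602]
tool_rot: [-0.121, 0.993, -0.0, 0.002]
ft_force: [0.3, -0.5, -1.2]
grip_width: 0.0434
grip_force: 0.0
time: 10.2
position: [0.4894, 0.1301, 0.2594]
tool_rot: [0.148, 0.989, 0.0, 0.001]
ft_force: [0.6, 0.4, -0.5]
grip_width: 0.0437
grip_force: 0.0
time: 10.82
position: [0.4895, 0.1302, 0.2592]
tool_rot: [0.56, 0.829, 0.0, 0.001]
ft_force: [1.1, 0.4, 0.1]
grip_width: 0.0433
grip_force: 0.0
time: 11.45
position: [0.4893, 0.1302, 0.2584]
tool_rot: [0.695, 0.719, 0.0, 0.0]
ft_force: [-0.3, -0.1, 0.1]
grip_width: 0.0436
grip_force: 0.0
pos [0.4893 0.1302 0.2584] q [0.04 0.35 1.71 0.   1.09 0.01] F [-0.3 -0.1  0.1] w 0.0436 0.0 t 11.45
shift [0.1487 0.0057 0.1744] turn [ 0.01 -0.    1.94] | per row [0.0297 0.0011 0.0349] [ 0.   -0.    0.39]
```

View pics/w3.png

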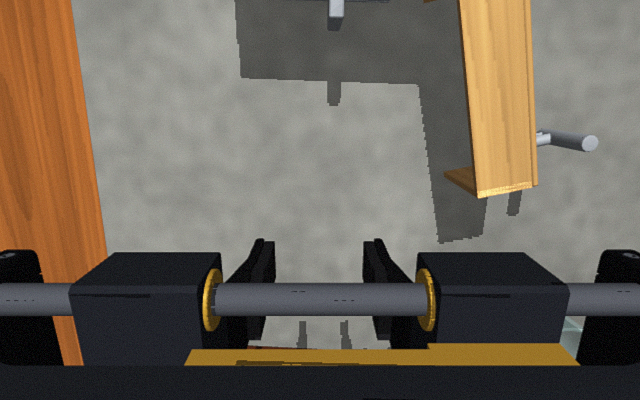

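The tongue's top face is at the image top: columns 329–344, its near edge at row ~14. The door stands well open.

```bash
python3 - <<'E'
from h import *
w=np.load("w3.npz");np.set_printoptions(precision=4,suppress=True)
a,b=wpl(w,329.5,14,.096),wpl(w,344,14,.096);print(a,b,(a+b)/2)
g=w["img"];print(g[0:34:2,336].sum(1),g[8,320:354].sum(1))
E
```

```text
[0.4929 0.2684 0.096 ] [0.5041 0.2687 0.096 ] [0.4985 0.2686 0.096 ]
[572 569 565 561 549 544 554 550 400 186 172 167 168 180 169 155 249] [238 242 239 238 252 250 251 224 178 374 479 572 565 571 565 548 549 553
 552 543 539 546 508 443 260 226 229 225 246 237 234 252 239 241]
```

```bash
python3 -c "
from h import *
d(.4985,.275,.086,91)"
```

```text
pos [0.4893 0.1301 0.2584] q [ 0.04  0.35  1.71 -0.    1.09  0.01] F [-0.8  0.1 -0.4] w 0.0436 0.0 t 11.5
shift [0.1445 0.0141 0.1724] turn [0.01 0.   0.93] | per row [0.0289 0.0028 0.0345] [0.   0.   0.19]
```

```bash
python3 -m pendant '[[[0.048,0.0047,0,0,0,0.9,0.5],[0.048,0.0047,0,0,0,0,0.5],[0.0485,0.0047,0,0,0,0,0.5],[0,0,0.04,0,0,0,0.5],[0,0,0.04,0,0,0,0.5]]]'
python3 -m pendant '[[[0,0,0.03,0,0,0,0.5],[0,0,0.025,0,0,0,0.5],[0,0,0.02,0,0,0,0.5],[0,0,0.0175,0,0,0,0.5],[0,0,0,0,0,0,0.5]]]'
python3 -m pendant '[[[0,0,0,0,0,0,0],[0,0,0,0,0,0,0],[0,0,0,0,0,0,0],[0,0,0,0,0,0,0],[0,0,0,0,0,0,0]]]' 15
python3 -c "
from h import *
d(.4985,.10,.086,91)"
```

```text
time: 12.12
position: [0.5004, 0.2761, 0.1777]
tool_rot: [0.7, 0.714, 0.001, 0.0]
ft_force: [0.7, 0.1, -0.9]
grip_width: 0.0432
grip_force: 0.0
time: 12.75
position: [0.4994, 0.2746, 0.0845]
tool_rot: [0.701, 0.713, -0.001, -0.001]
ft_force: [-0.1, -0.3, 0.6]
grip_width: 0.0436
grip_force: 0.0
time: 13.38
position: [0.4994, 0.2748, 0.0861]
tool_rot: [0.701, 0.713, -0.001, -0.0]
ft_force: [-2.1, -0.0, 5.1]
grip_width: 0.0117
grip_force: 15.0
pos [0.4994 0.2748 0.0861] q [0.31 0.68 1.69 0.   0.77 0.29] F [-2.1 -0.   5.1] w 0.0117 15.0 t 13.375
shift [-0.1748 -0.0039  0.0002] turn [-0.07  0.02 -0.02] | per row [-0.035  -0.0008  0.    ] [-0.01  0.   -0.  ]
```

```bash
python3 -m pendant '[[[-0.008,0,0,0,0,0,0],[-0.016,0,0,0,0,0,0],[-0.016,0,0,0,0,0,0],[-0.016,0,0,0,0,0,0],[-0.016,0,0,0,0,0,0]]]' 25
python3 -m pendant '[[[-0.016,0,0,0,0,0,0],[-0.016,0,0,0,0,0,0],[-0.016,0,0,0,0,0,0],[-0.016,0,0,0,0,0,0],[-0.016,0,0,0,0,0,0]]]'
python3 -m pendant '[[[-0.016,0,0,0,0,0,0],[-0.01,0,0,0,0,0,0],[-0.006,0,0,0,0,0,0],[0,0,0,0,0,0,0],[0,0,0,0,0,0,0]]]'
```

```text
time: 14.0
position: [0.5018, 0.2019, 0.086]
tool_rot: [0.701, 0.713, 0.001, 0.0]
ft_force: [-0.1, 5.4, 3.5]
grip_width: 0.0117
grip_force: 25.0
time: 14.62
position: [0.5025, 0.122, 0.0859]
tool_rot: [0.702, 0.713, 0.0, -0.0]
ft_force: [-0.2, 5.1, 3.9]
grip_width: 0.012
grip_force: 25.0
time: 15.25
position: [0.5028, 0.0899, 0.0861]
tool_rot: [0.701, 0.713, -0.001, 0.0]
ft_force: [0.1, 1.7, 6.8]
grip_width: 0.0117
grip_force: 25.0
```

```bash
python3 -m pendant '[[[0,0,0,0,0,0,0.5],[0,0,0,0,0,0,0.5],[0,0,0,0,0,0,0.5],[0,0,0,0,0,0,0.5],[0,0,-0.01,0,0,0,0.5]]]'
python3 -m pendant '[[[0,0,-0.03,0,0,0,0.5],[0,0,-0.05,0,0,0,0.5],[0,0,-0.06,0,0,0,0.5],[0,0,-0.05,0,0,0,0.5],[0,0,0,0,0,0,0.5]]]'
python3 - <<'E'
from h import *
from rig import get_obs,camera
import cv2
d(.5,.18,.25,0)
o=get_obs();c=camera("wrist");np.savez("w4.npz",pos=o["position"],rot=o["tool_rot"],**c)
cv2.imwrite("pics/w4.png",c["img"][...,::-1])
E
```

```text
time: 15.88
position: [0.5026, 0.0909, 0.0955]
tool_rot: [0.701, 0.713, -0.001, -0.001]
ft_force: [0.1, -0.1, -0.2]
grip_width: 0.0429
grip_force: 0.0
time: 16.5
position: [0.5058, 0.091, 0.2909]
tool_rot: [0.701, 0.713, 0.004, 0.004]
ft_force: [0.7, -0.0, 0.3]
grip_width: 0.0436
grip_force: 0.0
pos [0.5058 0.091  0.2909] q [-0.04  0.31  1.65 -0.    1.16 -0.06] F [ 0.7 -0.   0.3] w 0.0436 0.0 t 16.5
shift [ 0.0891 -0.0048  0.0407] turn [ 0.54 -0.48 90.99] | per row [ 0.0178 -0.001   0.0081] [ 0.11 -0.1  18.2 ]
```

View pics/w4.png

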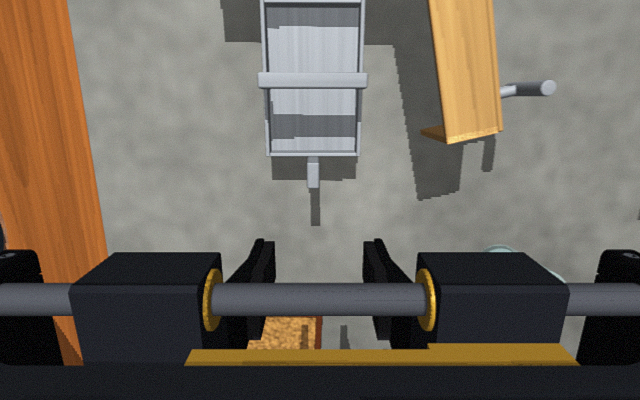

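The tray is out. The bar's top runs columns 258–368 at rows ~73–83. The tongue's near end is at (313,187), and the near rim corners are (267,155) and (360,155).

```bash
python3 - <<'E'
from h import *
w=np.load("w4.npz");np.set_printoptions(precision=4,suppress=True)
print(w["img"][66:94,313].sum(1),w["img"][66:94,275].sum(1),w["img"][66:94,350].sum(1),w["img"][79,252:264].sum(1),w["img"][79,362:374].sum(1))
for p in((258.5,78),(368,78),(313,73),(313,83.5)):print(p,wpl(w,*p,.095)[:2])
for p in((267,155),(360,155),(261,2),(366,2)):print(p,wpl(w,*p,.058)[:2])
t=[wpl(w,*p,.096)[:2] for p in((307.5,187),(319.5,187))];print(t)
E
```

```text
[559 571 571 570 571 570 556 579 584 579 587 576 574 576 548 538 534 532
 536 553 484 313 271 553 574 557 572 565] [558 566 572 570 563 558 572 602 607 593 582 577 573 572 559 548 546 550
 556 556 475 290 275 555 578 563 553 549] [586 575 571 574 587 583 525 576 585 566 577 583 565 556 548 538 523 529
 535 530 498 315 281 558 576 564 566 557] [441 448 439 441 426 414 481 568 560 573 574 565] [557 558 567 545 496 429 445 453 473 469 454 483]
(258.5, 78) [0.4524 0.1827]
(368, 78) [0.5507 0.1845]
(313, 73) [0.5012 0.1879]
(313, 83.5) [0.5013 0.1789]
(267, 155) [0.4535 0.1076]
(360, 155) [0.5519 0.1091]
(261, 2) [0.4512 0.2522]
(366, 2) [0.5502 0.2542]
[array([0.4972, 0.0829]), array([0.5089, 0.0831])]
```

```bash
python3 -m pendant '[[[0,0,0,0,0,10,0.5],[0,0,0,0,0,10,0.5],[0,0,0,0,0,10,0.5],[0,0,0,0,0,10,0.5],[0,0,0,0,0,10,0.5]]]'
python3 -m pendant '[[[0,0,0,0,0,10,0.5],[0,0,0,0,0,10,0.5],[0,0,0,0,0,10,0.5],[0,0,0,0,0,10,0.5],[0,0,0,0,0,0,0.5]]]'
python3 -c "
from h import *
d(.5014,.183,.088,1)"
```

```text
time: 17.18
position: [0.5018, 0.091, 0.2839]
tool_rot: [0.938, 0.347, -0.002, -0.001]
ft_force: [1.0, -0.1, 0.0]
grip_width: 0.0434
grip_force: 0.0
time: 17.8
position: [0.5021, 0.091, 0.2842]
tool_rot: [1.0, 0.009, -0.002, -0.0]
ft_force: [-0.3, 0.4, -0.5]
grip_width: 0.0438
grip_force: 0.0
pos [0.5021 0.091  0.2842] q [-0.04  0.32  1.66 -0.    1.16  1.51] F [-0.3  0.4 -0.5] w 0.0438 0.0 t 17.8
shift [ 0.0018 -0.092   0.1962] turn [-0.01  0.22  0.09] | per row [ 0.0004 -0.0184  0.0392] [-0.    0.04  0.02]
```

```bash
python3 -m pendant '[[[0,-0.046,0,0,0,0,0.5],[0,-0.046,0,0,0,0,0.5],[0,0,0.05,0,0.2,0,0.5],[0,0,0.05,0,0,0,0.5],[0,0,0.04,0,0,0,0.5]]]'
python3 -m pendant '[[[0,0,0.03,0,0,0,0.5],[0,0,0.016,0,0,0,0.5],[0,0,0.01,0,0,0,0.5],[0,0,0,0,0,0,0.5],[0,0,0,0,0,0,0.5]]]'
python3 -c "
from h import *
d(.5014,.183,.088,1)"
```

```text
time: 18.42
position: [0.5005, 0.183, 0.1433]
tool_rot: [1.0, 0.01, 0.0, 0.0]
ft_force: [-0.4, 0.3, 0.2]
grip_width: 0.0431
grip_force: 0.0
time: 19.05
position: [0.503, 0.1831, 0.0907]
tool_rot: [1.0, 0.009, 0.003, -0.0]
ft_force: [0.1, 0.3, 0.4]
grip_width: 0.0435
grip_force: 0.0
pos [0.503  0.1831 0.0907] q [ 0.14  0.64  1.78 -0.    0.71  1.69] F [0.1 0.3 0.4] w 0.0435 0.0 t 19.05
shift [-0.0016  0.0001  0.0027] turn [-0.02 -0.32 -0.01] | per row [-0.0003  0.      0.0005] [-0.   -0.06 -0.  ]
```

```bash
python3 -m pendant '[[[-0.0015,0,0.0027,0,-0.3,0,0.5],[0,0,0,0,0,0,0.5],[0,0,0,0,0,0,0],[0,0,0,0,0,0,0],[0,0,0,0,0,0,0]]]' 40
python3 -m pendant '[[[0,0,0,0,0,0,0],[0,0,0,0,0,0,0],[0,0,0,0,0,0,0],[0,0,-0.003,0,0,0,0],[0,0,-0.01,0,0,0,0]]]'
python3 -c "
from h import *
d(.4557,-.1775,.15,-0.9)"
```

```text
time: 19.68
position: [0.5008, 0.1829, 0.0871]
tool_rot: [1.0, 0.008, -0.001, -0.0]
ft_force: [0.0, -0.5, -0.7]
grip_width: 0.0209
grip_force: 0.0
time: 20.3
position: [0.4996, 0.1828, 0.0994]
tool_rot: [1.0, 0.008, -0.002, 0.0]
ft_force: [-0.2, -0.5, -5.2]
grip_width: 0.0135
grip_force: 40.0
pos [0.4996 0.1828 0.0994] q [0.14 0.62 1.78 0.   0.74 1.69] F [-0.2 -0.5 -5.2] w 0.0135 40.0 t 20.3
shift [-0.0502  0.3595 -0.0502] turn [0.02 0.29 1.86] | per row [-0.01    0.0719 -0.01  ] [0.   0.06 0.37]
```

```bash
python3 -m pendant '[[[0,0,-0.01,0,0.3,0,0],[0,0,-0.014,0,0,0,0],[0,0,-0.014,0,0,0,0],[0,0,-0.012,0,0,0,0],[-0.002,0.014,0,0,0,0,0]]]'
python3 -m pendant '[[[-0.0033,0.024,0,0,0,0.4,0],[-0.0033,0.024,0,0,0,0.4,0],[-0.0033,0.024,0,0,0,0.4,0],[-0.0033,0.024,0,0,0,0.4,0],[-0.0033,0.024,0,0,0,0.3,0]]]'
python3 -m pendant '[[[-0.0033,0.024,0,0,0,0,0],[-0.0033,0.024,0,0,0,0,0],[-0.0033,0.024,0,0,0,0,0],[-0.0033,0.024,0,0,0,0,0],[-0.0033,0.024,0,0,0,0,0]]]'
python3 -m pendant '[[[-0.0033,0.024,0,0,0,0,0],[-0.0033,0.024,0,0,0,0,0],[-0.0033,0.024,0,0,0,0,0],[-0.003,0.018,0,0,0,0,0],[-0.001,0.008,0,0,0,0,0]]]'
python3 -m pendant '[[[0,0,0,0,0,0,0],[0,0,0,0,0,0,0],[0,0,0,0,0,0,0],[0,0,0,0,0,0,0],[0,0,0,0,0,0,0]]]'
python3 - <<'E'
from h import *
from rig import get_obs,camera
import cv2
d(.4557,-.1775,.112,-.9)
o=get_obs();r=lambda im,x,y,w,h,k:cv2.resize(im[y:y+h,x:x+w],None,fx=k,fy=k,interpolation=cv2.INTER_CUBIC)
c=camera("wrist");np.savez("w5.npz",pos=o["position"],rot=o["tool_rot"],**c)
s=camera("scene");a=r(s["img"],225,140,110,80,5);b=cv2.resize(c["img"],(400,250))
z=np.zeros((600,800,3),np.uint8);z[:400,:550]=a;z[350:,400:]=b
t=camera("top")["img"];z[400:,:400]=r(t,330,220,100,50,4)
cv2.imwrite("pics/m5.png",z[...,::-1])
E
```

```text
time: 20.92
position: [0.4999, 0.1691, 0.1515]
tool_rot: [1.0, 0.009, 0.004, -0.0]
ft_force: [0.7, -0.3, -5.3]
grip_width: 0.0136
grip_force: 40.0
time: 21.55
position: [0.4819, 0.0473, 0.1496]
tool_rot: [1.0, -0.008, 0.001, 0.0]
ft_force: [-0.0, -0.1, -5.3]
grip_width: 0.0136
grip_force: 40.0
time: 22.18
position: [0.4633, -0.0722, 0.1496]
tool_rot: [1.0, -0.008, 0.001, -0.0]
ft_force: [-0.5, -0.1, -5.2]
grip_width: 0.0134
grip_force: 40.0
time: 22.8
position: [0.4483, -0.1698, 0.1497]
tool_rot: [1.0, -0.009, 0.002, -0.0]
ft_force: [0.1, 1.3, -4.8]
grip_width: 0.0133
grip_force: 40.0
time: 23.42
position: [0.4488, -0.1683, 0.1499]
tool_rot: [1.0, -0.008, 0.002, -0.0]
ft_force: [-0.3, 0.3, -4.8]
grip_width: 0.0139
grip_force: 40.0
pos [ 0.4488 -0.1683  0.1499] q [-0.59  0.48  1.88  0.    0.78  0.99] F [-0.3  0.3 -4.8] w 0.0139 40.0 t 23.425
shift [0.0069 0.0091 0.0379] turn [-0.01 -0.2  -0.  ] | per row [0.0014 0.0018 0.0076] [-0.   -0.04 -0.  ]
```

View pics/m5.png

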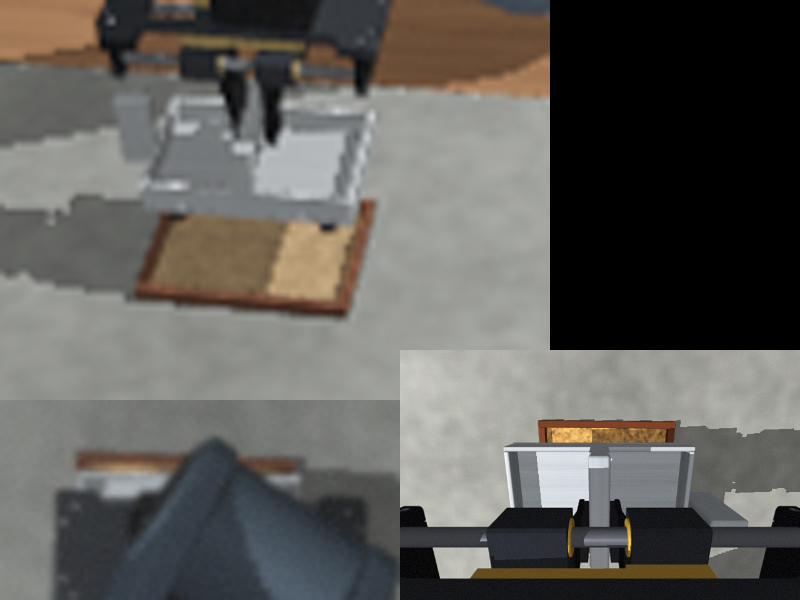

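The tray is held level over the board. In the wrist part (0.625 scale) the board's far lip corners are at (539,422) and (675,421), and the tray's far rim corners at (504,446) and (694,446).

```bash
python3 - <<'E'
from h import *
w=np.load("w5.npz");np.set_printoptions(precision=4,suppress=True)
f=lambda u,v:((u-400)/.625,(v-350)/.625)
b=[wpl(w,*f(*p),.032)[:2] for p in((539,422),(675,421))];t=[wpl(w,*f(*p),w["pos"][2]-.068+.038)[:2] for p in((504,446),(694,446))]
print("board",b,np.mean(b,0),"tray rim",t,np.mean(t,0),w["pos"])
g=w["img"]; print(g[108:124,260].tolist())
E
```

```text
board [array([ 0.5151, -0.1016]), array([ 0.5138, -0.2565])] [ 0.5144 -0.1791] tray rim [array([ 0.5009, -0.0958]), array([ 0.4986, -0.2438])] [ 0.4997 -0.1698] [ 0.4488 -0.1683  0.1499]
[[167, 166, 158], [167, 167, 162], [104, 107, 100], [82, 86, 83], [57, 40, 34], [96, 51, 29], [127, 68, 37], [120, 61, 28], [133, 68, 45], [128, 66, 39], [131, 71, 37], [122, 65, 36], [128, 71, 42], [129, 64, 41], [126, 63, 40], [109, 60, 38]]
```

```bash
python3 -m pendant '[[[0.003,0.005,0,0,-0.2,0,0],[0.003,0.0043,0,0,0,0,0],[0,0,0.012,0,0,0,0],[0,0,0.015,0,0,0,0],[0,0,0.01,0,0,0,0]]]'
python3 -m pendant '[[[0,0,0.006,0,0,0,0],[0,0,0.004,0,0,0,0],[0,0,0.003,0,0,0,0],[0,0,0,0,0,0,0],[0,0,0,0,0,0,0]]]'
python3 -c "
from h import *
d(.4550,-.1778,.0915,-.9)"
```

```text
time: 24.2
position: [0.454, -0.1777, 0.1116]
tool_rot: [1.0, -0.008, -0.001, -0.001]
ft_force: [-0.4, -0.6, -3.8]
grip_width: 0.0139
grip_force: 40.0
time: 24.82
position: [0.4548, -0.1781, 0.1001]
tool_rot: [1.0, -0.008, 0.0, 0.0]
ft_force: [0.6, -0.2, -4.8]
grip_width: 0.0135
grip_force: 40.0
pos [ 0.4548 -0.1781  0.1001] q [-0.6   0.58  1.89  0.    0.67  0.98] F [ 0.6 -0.2 -4.8] w 0.0135 40.0 t 24.825
shift [ 0.0002 -0.0003  0.0086] turn [ 0.01 -0.03 -0.04] | per row [ 0.     -0.0001  0.0017] [ 0.   -0.01 -0.01]
```

Quick check of the clearance before the last 8 mm, alongside a slow descent to just above the cork.

```bash
python3 -m pendant '[[[0,0,0.0015,0,0,0,0],[0,0,0.0015,0,0,0,0],[0,0,0.0015,0,0,0,0],[0,0,0.001,0,0,0,0],[0,0,0,0,0,0,0]]]'
python3 -m pendant '[[[0,0,0.001,0,0,0,0],[0,0,0.001,0,0,0,0],[0,0,0.001,0,0,0,0],[0,0,0,0,0,0,0],[0,0,0,0,0,0,0]]]'
```

```text
time: 25.45
position: [0.4546, -0.178, 0.0942]
tool_rot: [1.0, -0.008, -0.0, -0.0]
ft_force: [0.1, -0.5, -5.2]
grip_width: 0.0138
grip_force: 40.0
time: 26.08
position: [0.4546, -0.178, 0.0914]
tool_rot: [1.0, -0.008, 0.0, -0.0]
ft_force: [0.0, -0.4, -4.4]
grip_width: 0.0132
grip_force: 40.0
```

```bash
python3 -m pendant '[[[0,0,0.0007,0,0,0,0],[0,0,0,0,0,0,0],[0,0,0.0005,0,0,0,0],[0,0,0,0,0,0,0],[0,0,0,0,0,0,0]]]'
```

```text
time: 26.7
position: [0.4547, -0.178, 0.091]
tool_rot: [1.0, -0.008, 0.0, 0.0]
ft_force: [-1.9, 0.9, 6.2]
grip_width: 0.0135
grip_force: 40.0
```

Contact is at the expected cork height; letting go.

```bash
python3 -m pendant '[[[0,0,-0.0004,0,0,0,0.2],[0,0,0,0,0,0,0.25],[0,0,0,0,0,0,0.4],[0,0,0,0,0,0,0.5],[0,0,0,0,0,0,0.5]]]' 10
python3 -m pendant '[[[0,0,0,0,0,0,0.5],[0,0,-0.01,0,0,0,0.5],[0,0,-0.03,0,0,0,0.5],[0,0,-0.05,0,0,0,0.5],[0,0,-0.06,0,0,0,0.5]]]'
python3 -m pendant '[[[0,0.06,-0.03,0,0,0,0.5],[0,0.06,0,0,0,0,0.5],[0,0.05,0,0,0,0,0.5],[0,0,0,0,0,0,0.5],[0,0,0,0,0,0,0.5]]]'
python3 - <<'E'
from h import *
from rig import get_obs,camera
import cv2
r=lambda im,x,y,w,h,k:cv2.resize(im[y:y+h,x:x+w],None,fx=k,fy=k,interpolation=cv2.INTER_CUBIC)
s=camera("scene")["img"];t=camera("top")["img"]
z=np.zeros((600,800,3),np.uint8);z[:360,:480]=r(s,235,150,80,60,6);z[:300,480:]=r(t,345,220,64,60,5)
z[360:,:384]=cv2.resize(s,(384,240));z[360:,400:784]=cv2.resize(t,(384,240))
cv2.imwrite("pics/m6.png",z[...,::-1]);d(.45,-.35,.27,0)
E
```

```text
time: 27.32
position: [0.4546, -0.1781, 0.0905]
tool_rot: [1.0, -0.008, -0.0, -0.0]
ft_force: [-0.0, -1.0, 0.6]
grip_width: 0.0406
grip_force: 0.0
time: 27.95
position: [0.4539, -0.1776, 0.2419]
tool_rot: [1.0, -0.008, -0.001, -0.001]
ft_force: [1.2, -0.3, 0.3]
grip_width: 0.0438
grip_force: 0.0
time: 28.58
position: [0.4514, -0.3431, 0.2685]
tool_rot: [1.0, -0.008, -0.0, -0.001]
ft_force: [-0.3, 0.7, -0.0]
grip_width: 0.043
grip_force: 0.0
pos [ 0.4517 -0.3423  0.2685] q [-0.85  0.42  1.55  0.    1.18  0.74] F [-0.2 -0.5  0.1] w 0.0437 0.0 t 28.675
shift [-0.0016  0.0077 -0.0015] turn [-0.07  0.04 -0.87] | per row [-0.0003  0.0015 -0.0003] [-0.01  0.01 -0.17]
```

View pics/m6.png

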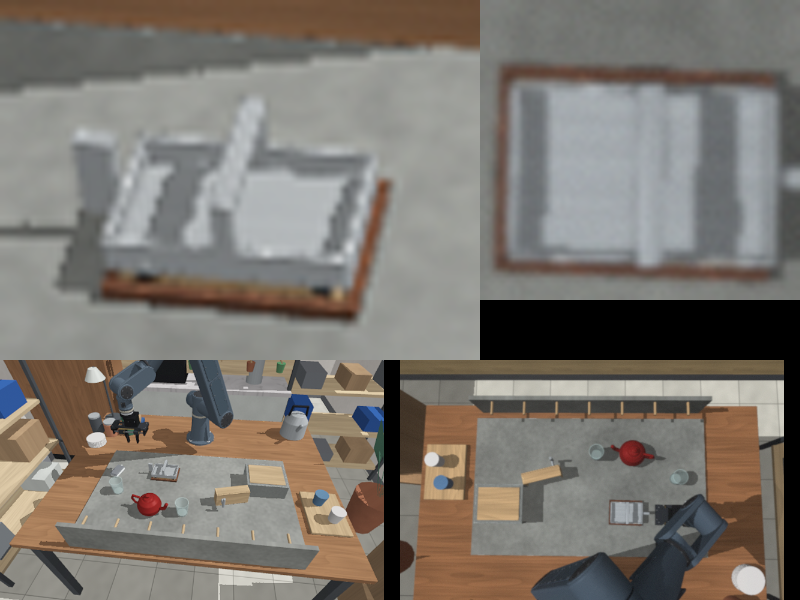

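The tray sits level on the board, with its feet seen inside the lip. The door stands open and the teapot, cups and sweet box are where they started.

```bash
python3 -c "
from rig import hand_in
print(hand_in())"
```

```text
the job is handed in; nothing more can be done
None
```

The job is handed in at about 29 s: the door is left open about 104°, the tray looks level on the serving board with its feet inside the lip, the gripper has let go and moved clear, and the teapot, cups and sweet box look undisturbed in the final pictures.

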